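# Seat the missing drying post in the sloped glass drainer

## Task

Take the taller of the two loose wooden posts out of the stand and seat it fully home, foot down, in the hidden socket under the plain square panel in the middle of the sloped glass drainer. The socket's hole is closed by a flush sprung plug and cannot be seen, so feel for it with the foot of the post, then let go of the post. Leave the short post in the stand and do not knock over or shift the tamper or the jar.

Things in the scene. Friction and masses are not known exactly. Their poses are not given: they have to be found in the camera images.
- tall_post: taller loose post, light wood, 148 mm long, about 0.2 kg. Origin: centre of the foot's end face; z runs from foot to head. Round foot 20 mm diameter, 40 mm long, its last 9 mm tapered to a 9 mm end face; collar 44 mm diameter from 40 to 46 mm; shaft 18 mm diameter to 93 mm; square head 26 x 26 mm from 93 to 148 mm, flats facing its x and y
- tall_post_head (a point): centre of the tall post's square head, 120.5 mm above its foot end, where to grip it. Repeated pushes on the foot can slowly tip the post in a grip. It starts upright with its foot in either of the stand's holes, turned up to 0.2 rad from the stand, collar just above the stand's top, foot end 9.5 mm and head top 157.5 mm above the counter
- short_post: the other loose post, stays in the stand: same foot, collar and shaft, but 45 mm shorter (head from 68 to 103 mm). Origin and axes as for the tall post
- stand: fixed wooden block 190 x 80 x 50 mm (x, y, z), origin at the centre of its underside on the counter; two upright 24 x 24 mm square holes, 40.5 mm deep, at x = -50 and +50 mm in its frame.
- drainer: fixed wooden glass drainer, deck 160 mm (x, up the slope) by 340 mm (y), sloped 25 degrees, low edge to the robot. Origin: centre of the deck's 76 x 76 mm window, on the deck's top surface, 98 mm above the counter; z is the deck's normal, 25 degrees from vertical. Fixed posts 84 mm tall at y = -120 and +120 mm; an upturned glass (80 mm diameter, 93 mm tall) is fixed over the one at y = -120
- panel (a point): centre of the plain rigid grey panel's face in the drainer's window, 2 mm below the deck's top; axes as the drainer's. Under it is a blind hole, 22 mm diameter, 46 mm deep, along the drainer's z; its centre lies up to 8 mm from this point in x and up to 8 mm in y, different each time. A flush plug of the same grey closes it and cannot be told from the panel
- window (a point): centre of the window at the deck's top (same point as the drainer's origin). The plug in the hole yields to 0.2 to 0.5 N and sinks up to 42 mm, so a post pushed onto it drops in; elsewhere the panel is rigid. A fully seated tall post stands along the drainer's z, collar on the panel, foot end 42 mm below this point, and stays in by its own weight
- tamper: coffee tamper 58 mm diameter, 98 mm high, loose bystander, origin at the centre of its underside
- jar: closed glass jar, 81 mm diameter, 163 mm high, loose bystander, origin at the centre of its underside
Not all that is in view belongs to the job. Leave any purple or turquoise look-alike of the tall_post alone.

How it is judged:
By the outcome, as a careful person would: the job done as asked, in the order asked, and still so for the second after the job is handed in, with the robot touching nothing.
It also fails if it takes over 67 s, if anything falls off the work surface, if the arm or the gripper's body presses on something with over 40 N, if the wrist force passes 120 N, or if a joint passes its speed limit or range.

## Robot

A 7-joint arm with a two-finger parallel gripper is mounted at the origin on a cart in front of the work surface, level with it; the furniture and walls round the work are solid. World frame = base frame: x ahead of the robot, y to its left, z up, the work surface at z = 0. Lengths are in mm, angles in rad, forces in N, time in s.
With the tool pointing down it reaches from about 425 to 925 mm from the base axis. Payload 6.8 kg.
Tool frame: the origin (TCP) lies at the very end of the fingers, on their centre line; the grasp point (between the pads) lies 19 mm behind it; z points along the fingers, y is the direction in which the jaws open and shut (so a half turn about z gives the same grasp; the last joint's range is limited). The gripper opens to 85 mm and grips with 20 to 120 N. Pads are 22 mm wide; open, the fingers measure 114 mm over their backs; the gripper's body (76 mm by 85 mm) begins 54 mm behind the grasp point. The pads swing forward as they close: fully open they stand 13 mm farther back than shut.
Start: joints at [1.036, 0.477, 0.022, 1.555, -0.011, 1.109, -0.083], TCP at [279.434, -614.462, 231.308] pointing down, gripper open.
Joint ranges: [-2.96, 2.96], [-0.34, 2.1], [-1.41, 1.46], [0.24, 2.44], [-1.37, 4.51], [0.17, 1.92], [-2.96, 2.96]. Speed limits (rad/s): [2.39, 2.39, 3.14, 3.14, 3.14, 3.14, 3.14].

## Interface

Orientations are given as a rotation vector (axis times angle).
In Python, from rig import bot gives the robot as it stands.
- The arm moves only by the tool send_rows, never from a script. Its argument "series" is a list of rows, each a list of 3 entries, a list of its own where there are three numbers: the shift along the tool's x, y, z in cm, then the turn about the tool's z in degrees, then the finger opening in cm, from 0 to 8.54. A call has 1 to 20 rows; each row is the pose to reach, as a shift and turn from the pose commanded when the call began, along the tool's axes at that moment; what a row does not reach only later rows make up. A row lasts 1/10 s, in which the tool goes at most 50 mm and 8.59 degrees, less where a joint would pass 70% of its speed; a pose out of reach is approached as far as the arm can. A call with a gripper value outside its range is refused whole. The fingers move at their own pace and stop on an object; "grip_force" is the grip in N (left out, the last holds). Time passes only in rows, so rows that repeat a pose let the fingers close. It gives the time, the measured TCP pose, the force and the opening at its end, in the units of the state.
- bot.state(): the state, without advancing time (a new reading comes with each control period).
- bot.capture(name): name is "scene" or "top" or "wrist"; returns a dict with "pixels" (400x640x3 uint8, blue, green, red), "fx", "fy", "cx", "cy" (pixels), "k1" (the pictures are not rectified: a ray, as slopes to the right and down, at radius r is drawn at 1 + k1 r^2 times it, then the intrinsics apply), "R" (3x3) and "t" (3): a world point X has camera coordinates R X + t. Camera axes: x right, y down, z forward; pixel columns grow to the right and rows downward; lengths in mm; the calibration is good to about 2 mm. A picture is of the moment at which its call begins. There is no depth.
- bot.job_done(): hands the job in, once; it reports no verdict.
The state is a dict: "clock": time; "qpos": joint angles; "dq": joint speeds; "joint_torque": joint torques, N m; "tool_pos": TCP position; "ee_rot": TCP orientation; "force": force on the tool from outside, world axes, zero at the start; "ft_torque": the same for the moment, N m; "width": finger opening in mm.
Only numpy, scipy, OpenCV 4.12 (cv2) and the standard library are available. Lean on these libraries where they do the work, as an engineer would, in place of code of your own. Each camera call takes 0.05 s, during which the arm holds its last target. There are 200 camera calls.

## Working session

There is one attempt and no reset: what is moved stays moved. The work goes in short steps, Python scripts to look and compute and a tool call to move; the robot and the scene stay as the last step left them, time stands still between calls to the robot, and variables do not carry over. Pictures are saved under pics/ and viewed, about 8 in all and at most 12, crops included, and the job is handed in when it is done.

Besides the shell and the picture viewer there is one more tool, called after "Request:" as a command line: name --argument value ..., lists and objects as JSON in quotes. send_rows: Moves the arm, as the interface text tells. Its arguments: {"type":"object","properties":{"series":{"type":"array"},"grip_force":{"type":"number"}},"required":["series"]}

```bash
ls; mkdir -p pics; python3 - <<'E'
from rig import bot
import cv2,numpy as np
print(bot.state())
for n in("scene","top"):
    c=bot.capture(n); cv2.imwrite(f"pics/{n}0.png",c["pixels"]); np.savez(f"pics/{n}0.npz",**c)
    print(n,{k:np.round(v,4).tolist() for k,v in c.items() if k!="pixels"})
E
```

```text
pics
{'clock': 0.0, 'qpos': array([ 1.03588304,  0.47779298,  0.02234718,  1.55646375, -0.01149729,
        1.10932175, -0.08310915]), 'dq': array([-1.15761040e-03,  5.25563579e-04,  5.62244780e-05, -3.70878570e-04,
       -2.21698017e-04, -1.40811596e-03,  9.27530585e-04]), 'joint_torque': array([-3.61119428e-04, -5.96455228e+01,  1.60731878e+00, -2.81200022e+01,
        1.23968444e-02,  9.41581005e-03,  5.63356218e-05]), 'tool_pos': array([ 279.16063198, -613.90284476,  230.32546146]), 'ee_rot': array([-3.06858450e+00, -6.64993176e-01,  8.36979857e-04]), 'force': array([ 0.00705011, -0.14416834, -0.04728824]), 'ft_torque': array([0.03449295, 0.0042394 , 0.00209032]), 'width': 85.67684981262053}
scene {'fx': 392.6198, 'fy': 392.6198, 'cx': 319.7924, 'cy': 199.4865, 'k1': -0.0687, 'R': [[-0.7155, -0.6985, -0.0064], [-0.5301, 0.5489, -0.6463], [0.455, -0.4591, -0.7631]], 't': [502.1229, 330.1007, 813.0817]}
top {'fx': 498.6049, 'fy': 498.6049, 'cx': 314.3427, 'cy': 204.1541, 'k1': -0.0281, 'R': [[0.0006, -1.0, 0.0094], [-0.9857, -0.0021, -0.1686], [0.1686, -0.0091, -0.9856]], 't': [101.5505, 581.9476, 1300.3673]}
```

View pics/scene0.png

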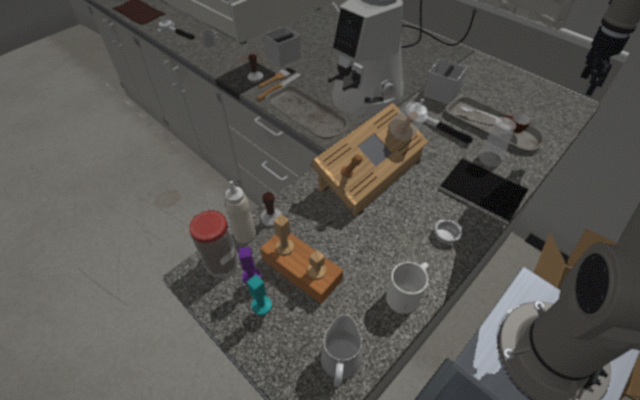

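View pics/top0.png

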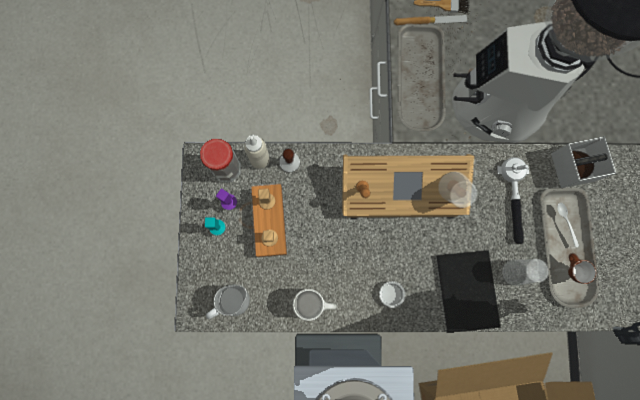

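The scene view shows the orange stand with the tall post at about (283,228) and the short one at (317,262). The drainer's panel is at about (375,149). In the top view the tall post is near (266,198), the panel near (408,186), and the glass on the right at (458,188).

```bash
cat > h.py <<'E'
import numpy as np,cv2
def ray(c,u,v):
    d=np.array([(u-c["cx"])/c["fx"],(v-c["cy"])/c["fy"]]);s=d.copy()
    for _ in range(20): s=d/(1+c["k1"]*(s@s))
    R=np.asarray(c["R"]); return -R.T@c["t"], R.T@np.r_[s,1]
def onz(c,u,v,z):
    o,d=ray(c,u,v); return o+d*(z-o[2])/d[2]
def proj(c,X):
    p=np.asarray(c["R"])@X+c["t"]; s=p[:2]/p[2]; s=s*(1+c["k1"]*(s@s))
    return np.array([c["cx"]+c["fx"]*s[0],c["cy"]+c["fy"]*s[1]])
def tri(rs):
    A=0;b=0
    for o,d in rs:
        d=d/np.linalg.norm(d);P=np.eye(3)-np.outer(d,d);A=A+P;b=b+P@o
    return np.linalg.solve(A,b)
E
python3 - <<'E'
import cv2,numpy as np
t=cv2.imread("pics/top0.png");s=cv2.imread("pics/scene0.png")
f=lambda im,x,y,w,h,k:cv2.resize(im[y:y+h,x:x+w],None,fx=k,fy=k,interpolation=cv2.INTER_CUBIC)
a=f(t,240,170,60,100,5);b=f(t,335,145,150,85,3.3)
c=f(s,250,190,100,120,3);d=f(s,305,90,130,120,3)
H=np.zeros((600,800,3),np.uint8);H[:500,:300]=a;H[:280,305:305+495]=b[:280,:495]
cv2.imwrite("pics/c1.png",H)
G=np.zeros((360,700,3),np.uint8);G[:,:300]=c;G[:,305:695]=d;cv2.imwrite("pics/c2.png",G)
E
```

```text
(no output)
```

View pics/c1.png

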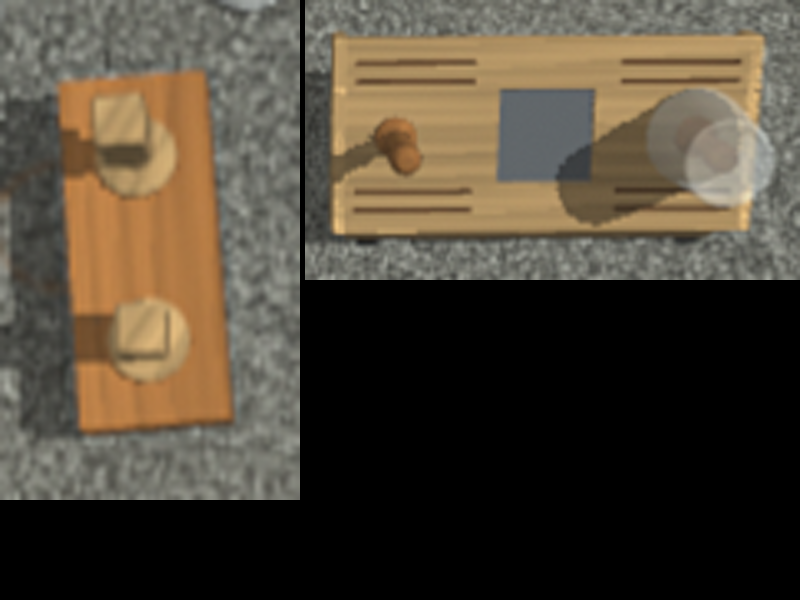

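View pics/c2.png

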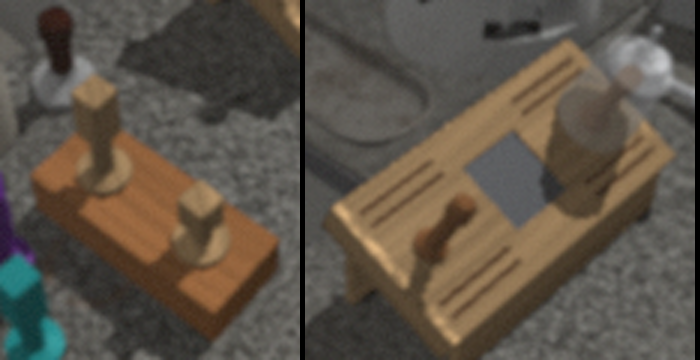

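```bash
python3 - <<'E'
from h import *
T=dict(np.load("pics/top0.npz"));S=dict(np.load("pics/scene0.npz"))
r=lambda v:np.round(v,1).tolist()
ct=lambda p:(240+(p[0]+.5)/5-.5,170+(p[1]+.5)/5-.5)
cd=lambda p:(335+(p[0]-305+.5)/3.3-.5,145+(p[1]+.5)/3.3-.5)
cs=lambda p:(250+(p[0]+.5)/3-.5,190+(p[1]+.5)/3-.5)
ce=lambda p:(305+(p[0]-305+.5)/3-.5,90+(p[1]+.5)/3-.5)
k=[onz(T,*ct(p),50) for p in[(60,84),(205,70),(232,418),(82,431)]]
print("stand top",[r(x) for x in k],"c",r(np.mean(k,0)),"yaw",np.degrees([np.arctan2(*(k[0]-k[3])[[1,0]]),np.arctan2(*(k[1]-k[2])[[1,0]])]))
ks=[onz(S,*cs(p),50) for p in[(112,128),(278,242),(212,315),(33,178)]]
print("stand scene",[r(x) for x in ks],r(np.mean(ks,0)))
print("collar tall",r(onz(T,*ct((135,157)),55.5)),r(onz(S,*cs((104,170)),55.5)),"short",r(onz(T,*ct((148,340)),55.5)),r(onz(S,*cs((201,239)),55.5)))
h=[onz(T,*ct(p),157.5) for p in[(93,95),(141,93),(147,143),(99,147)]]
print("head",[r(x) for x in h],r(np.mean(h,0)))
print("head scene",[r(onz(S,*cs(p),157.5)) for p in[(95,76),(118,92),(99,111),(74,95)]])
pt=[cd(p) for p in[(499,89),(595,89),(593,182),(498,181)]]
ps=[ce(p) for p in[(467,168),(515,131),(567,190),(520,228)]]
W=[]
# correspond: top far-left, far-right, near-right, near-left; scene: far-left=?
# print both rays on guess heights
for z,p in zip((114,114,82,82),pt): print("T",r(onz(T,*p,z)))
for z,p in zip((114,114,82,82),ps): print("S",r(onz(S,*p,z)))
for i in range(4):
    for s in range(4):
        a=ray(T,*pt[i]);b=ray(S,*ps[s]);X=tri([a,b]);e=np.linalg.norm(proj(T,X)-pt[i])+np.linalg.norm(proj(S,X)-ps[s])
        if e<8: print(i,s,r(X),round(e,1))
print("tamper",r(onz(T,289,165,20)))
E
```

```text
stand top [[630.2, 272.9, 50.0], [638.2, 194.2, 50.0], [449.2, 177.6, 50.0], [442.1, 257.2, 50.0]] c [539.9, 225.5, 50.0] yaw [4.78054585 5.01661731]
stand scene [[617.7, 201.0, 50.0], [448.5, 185.3, 50.0], [442.2, 263.7, 50.0], [626.9, 277.8, 50.0]] [533.8, 231.9, 50.0]
collar tall [589.0, 231.0, 55.5] [589.0, 235.4, 55.5] short [490.1, 222.5, 55.5] [490.2, 226.4, 55.5]
head [[602.3, 243.5, 157.5], [603.4, 219.6, 157.5], [578.0, 216.2, 157.5], [576.0, 240.0, 157.5]] [589.9, 229.8, 157.5]
head scene [[599.1, 224.7, 157.5], [576.1, 223.0, 157.5], [573.4, 244.1, 157.5], [597.1, 247.0, 157.5]]
T [657.2, -103.4, 114.0]
T [657.5, -179.6, 114.0]
T [588.5, -182.6, 82.0]
T [589.1, -106.1, 82.0]
S [653.7, -103.9, 114.0]
S [654.9, -174.8, 114.0]
S [588.2, -174.5, 82.0]
S [588.1, -104.5, 82.0]
0 0 [656.1, -104.4, 112.7] 1.2
1 1 [659.1, -181.0, 107.7] 0.1
2 2 [591.7, -183.9, 72.8] 1.3
3 3 [589.5, -106.5, 79.6] 0.1
tamper [697.9, 173.1, 20.0]
```

```bash
cat >> h.py <<'E'
from rig import bot
from scipy.spatial.transform import Rotation as Ro
def goto(x,y,z,yaw=None,base=None):
    s=bot.state() ; R=Ro.from_rotvec(s["ee_rot"]).as_matrix(); p=np.array(s["tool_pos"])
    cy=np.degrees(np.arctan2(R[1,0],R[0,0]))
    t=0 if yaw is None else cy-yaw
    print("at",np.round(p,1),"yaw",round(cy,2),"tilt z",np.round(R[:,2],4),"F",np.round(s["force"],2),"w",round(s["width"],1),"t",round(s["clock"],2))
    print("shift cm",np.round(R.T@(np.array([x,y,z])-p)/10,3),"turn",round(t,2))
E
python3 -c "
from h import *
goto(588.5,232,245,6.5)"
```

```text
at [ 279.2 -614.   230.4] yaw 24.46 tilt z [-8.0e-04  1.5e-03 -1.0e+00] F [-0.46 -0.16 -0.03] w 85.3 t 0.1
shift cm [ 63.18  -64.203  -1.359] turn 17.96
```

Request:
send_rows --series '[[[63.18, -64.2, -1.36], 18, 8.5], [[63.18, -64.2, -1.36], 18, 8.5], [[63.18, -64.2, -1.36], 18, 8.5], [[63.18, -64.2, -1.36], 18, 8.5], [[63.18, -64.2, -1.36], 18, 8.5], [[63.18, -64.2, -1.36], 18, 8.5], [[63.18, -64.2, -1.36], 18, 8.5], [[63.18, -64.2, -1.36], 18, 8.5], [[63.18, -64.2, -1.36], 18, 8.5], [[63.18, -64.2, -1.36], 18, 8.5], [[63.18, -64.2, -1.36], 18, 8.5], [[63.18, -64.2, -1.36], 18, 8.5], [[63.18, -64.2, -1.36], 18, 8.5], [[63.18, -64.2, -1.36], 18, 8.5], [[63.18, -64.2, -1.36], 18, 8.5], [[63.18, -64.2, -1.36], 18, 8.5], [[63.18, -64.2, -1.36], 18, 8.5], [[63.18, -64.2, -1.36], 18, 8.5], [[63.18, -64.2, -1.36], 18, 8.5], [[63.18, -64.2, -1.36], 18, 8.5]]'

```text
clock: 2.1
tool_pos: [588.3, 233.0, 244.0]
ee_rot: [3.136, 0.181, -0.002]
force: [0.1, 0.1, 0.3]
width: 84.7
```

```bash
python3 -c "
from h import *
goto(588.5,232,245,6.5)
c=bot.capture('wrist');cv2.imwrite('pics/w1.png',c['pixels']);np.savez('pics/w1.npz',**c)
print(np.round(c['fx'],1),np.round(-c['R'].T@c['t'],1),np.round(c['R'],2).tolist())
for z in(157.5,): print(proj(c,np.array([588.5,232,z])))"
```

```text
at [588.3 233.  244. ] yaw 6.61 tilt z [-1.6e-03 -1.0e-04 -1.0e+00] F [0.11 0.12 0.34] w 84.7 t 2.1
shift cm [ 0.012  0.099 -0.104] turn 0.11
285.3 [665.1 241.9 386.3] [[0.12, -0.99, -0.0], [-0.95, -0.11, 0.3], [-0.3, -0.03, -0.95]]
[319.08082903 206.54095697]
```

View pics/w1.png

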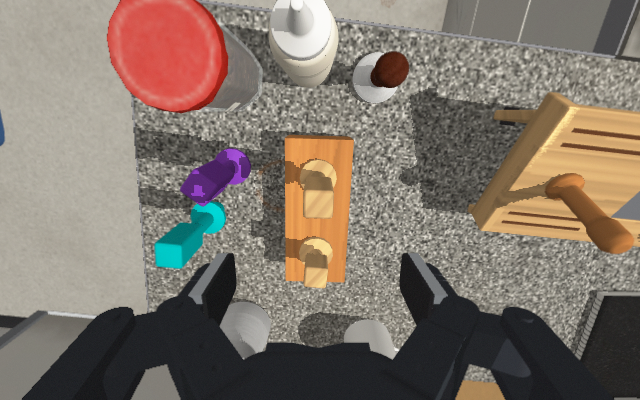

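The wrist view shows the tall head at about (319,205), matching the predicted (319,206). Its sides are parallel to the image axes, so the yaw is right, and I can descend and grip.

Request:
send_rows --series '[[[0, 0, 3], 0, 6], [[0, 0, 6], 0, 6], [[0, 0, 9], 0, 6], [[0, 0, 11], 0, 6], [[0, 0, 12.5], 0, 6], [[0, 0, 13.3], 0, 6], [[0, 0, 13.3], 0, 6], [[0, 0, 13.3], 0, 1], [[0, 0, 13.3], 0, 1], [[0, 0, 13.3], 0, 1], [[0, 0, 13.3], 0, 1], [[0, 0, 13.3], 0, 1], [[0, 0, 13.3], 0, 1], [[0, 0, 13.3], 0, 1], [[0, 0, 13.3], 0, 1]]' --grip_force 40

```text
clock: 3.65
tool_pos: [589.7, 232.1, 113.1]
ee_rot: [-3.136, -0.177, -0.003]
force: [-0.7, 0.7, 5.0]
width: 25.9
```

Request:
send_rows --series '[[[0, 0, -0.8], 0, 1], [[0, 0, -1.6], 0, 1], [[0, 0, -2.4], 0, 1], [[0, 0, -2.55], 0, 1], [[0, 0, -2.55], 0, 1], [[0, 0, -2.55], 0, 1]]' --grip_force 40

```text
clock: 4.25
tool_pos: [588.6, 231.3, 137.1]
ee_rot: [3.136, 0.177, -0.001]
force: [-0.3, -0.7, -2.0]
width: 25.5
```

```bash
python3 -c "
from h import *
goto(588.5,232,136.5,5)
L=107.6
for d in range(0,31,5):
  a=np.radians(d); print(d,np.round([-12+10*np.cos(a)-L*np.sin(a), 10*np.sin(a)+L*np.cos(a)-L],1))
"
```

```text
at [588.6 231.3 137.1] yaw 6.45 tilt z [-5.e-04 -3.e-04 -1.e+00] F [-0.28 -0.72 -2.04] w 25.5 t 4.25
shift cm [ 0.001 -0.07   0.065] turn 1.45
0 [-2.  0.]
5 [-11.4   0.5]
10 [-20.8   0.1]
15 [-30.2  -1.1]
20 [-39.4  -3.1]
25 [-48.4  -5.9]
30 [-57.1  -9.4]
```

Request:
send_rows --series '[[[-0.5, 0, 0], 0, 1], [[-1.1, 0, 0], 0, 1], [[-1.6, 0, 0], 0, 1], [[-2.1, 0, 0], 0, 1], [[-2.6, 0, 0.05], 0, 1], [[-3.1, 0, 0.1], 0, 1], [[-3.6, 0, 0.2], 0, 1], [[-4, 0, 0.3], 0, 1], [[-4.5, 0, 0.45], 0, 1], [[-4.9, 0, 0.6], 0, 1], [[-4.9, 0, 0.6], 0, 1], [[-4.9, 0, 0.6], 0, 1]]' --grip_force 20

```text
clock: 5.45
tool_pos: [539.6, 226.0, 131.4]
ee_rot: [3.136, 0.177, -0.001]
force: [1.7, -0.4, 1.0]
width: 25.4
```

```bash
python3 -c "
from h import *
goto(588.5,232,136.5,5)
"
```

```text
at [539.6 226.  131.4] yaw 6.46 tilt z [-9.e-04 -3.e-04 -1.e+00] F [ 1.69 -0.43  1.02] w 25.4 t 5.45
shift cm [ 4.926 -0.048 -0.516] turn 1.46
```

Request:
send_rows --series '[[[0, 0, 0], 0, 1], [[0, 0, -1], 0, 1], [[0, 0, -3], 0, 1], [[0, 0, -6], 0, 1], [[0, 0, -9], 0, 1], [[0, 0, -12], 0, 1], [[0, 0, -15], 0, 1], [[0, 0, -17.5], 0, 1], [[0, 0, -17.5], 0, 1], [[0, 0, -17.5], 0, 1], [[0, 0, -17.5], 0, 1]]' --grip_force 110

```text
clock: 6.55
tool_pos: [538.9, 225.3, 304.5]
ee_rot: [3.135, 0.177, -0.006]
force: [-0.2, -0.5, -2.7]
width: 24.7
```

```bash
python3 -c "
from h import *
goto(571,-141,306,2)
im=[]
for n in('scene','top','wrist'):
  c=bot.capture(n);np.savez(f'pics/{n}2.npz',**c)
  for a in (15,25,35):
    u=np.array([-np.sin(np.radians(a)),0,np.cos(np.radians(a))]);P=np.array([539.6,226,325.])
    q=proj(c,P-122.6*u); print(n,a,q.round(1))
  x,y=[int(v) for v in q]; x=min(max(x-65,0),510);y=min(max(y-75,0),250); print(x,y)
  im.append(cv2.resize(c['pixels'][y:y+150,x:x+130],None,fx=2,fy=2,interpolation=cv2.INTER_CUBIC))
cv2.imwrite('pics/c3.png',np.hstack(im))
"
```

```text
at [538.9 225.3 304.5] yaw 6.46 tilt z [-0.0035 -0.0016 -1.    ] F [-0.23 -0.49 -2.72] w 24.7 t 6.55
shift cm [-0.935 36.761 -0.1  ] turn 4.46
scene 15 [287.9 208.1]
scene 25 [281.1 200.6]
scene 35 [274.8 192.6]
209 117
top 15 [263.2 197.2]
top 25 [263.1 188.4]
top 35 [262.8 179.8]
197 104
wrist 15 [321.4 166.5]
wrist 25 [324.4 143.7]
wrist 35 [327.7 120.5]
262 45
```

View pics/c3.png

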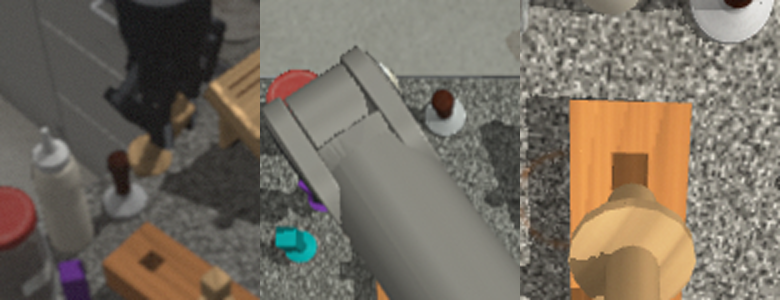

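Wrist crop: the foot tip sits near full-frame pixel (318,142), which matches the 25° prediction once the tool yaw is included. The post hangs at about 25°, the stand hole is empty, and the tamper and jar haven't moved.

Request:
send_rows --series '[[[-0.2, 3.5, 0], 0.5, 1], [[-0.5, 7.5, 0], 1, 1], [[-0.7, 11.5, 0], 1.5, 1], [[-1, 15.5, 0], 2, 1], [[-1.2, 19.5, 0], 2.5, 1], [[-1.5, 23.5, 0], 3, 1], [[-1.7, 27.5, 0], 3.5, 1], [[-2, 31.5, 0], 4, 1], [[-2.2, 34.5, 0], 4.5, 1], [[-2.3, 36.8, 0], 5, 1], [[-2.3, 36.8, 1], 5, 1], [[-2.3, 36.8, 3], 5, 1], [[-2.3, 36.8, 5], 5, 1], [[-2.3, 36.8, 7], 5, 1], [[-2.3, 36.8, 8.5], 5, 1], [[-2.3, 36.8, 8.7], 5, 1], [[-2.3, 36.8, 8.7], 5, 1]]'

```text
clock: 8.4
tool_pos: [558.3, -141.5, 218.8]
ee_rot: [-3.141, -0.041, 0.002]
force: [-0.1, 0.0, -2.3]
width: 24.7
```

```bash
python3 -c "
from h import *
goto(557.6,-142.9,217,1.5)
c=bot.capture('wrist');np.savez('pics/w3.npz',**c)
cv2.imwrite('pics/w3.png',cv2.resize(c['pixels'][0:330,140:540],None,fx=1.8,fy=1.8,interpolation=cv2.INTER_CUBIC))
print(np.round(-c['R'].T@c['t'],1))
"
```

```text
at [ 558.3 -141.5  218.8] yaw 1.5 tilt z [-1.5e-03  6.0e-04 -1.0e+00] F [-0.08  0.03 -2.25] w 24.7 t 8.4
shift cm [-0.072  0.135  0.177] turn 0.0
[ 635.6 -139.5  361.1]
```

View pics/w3.png

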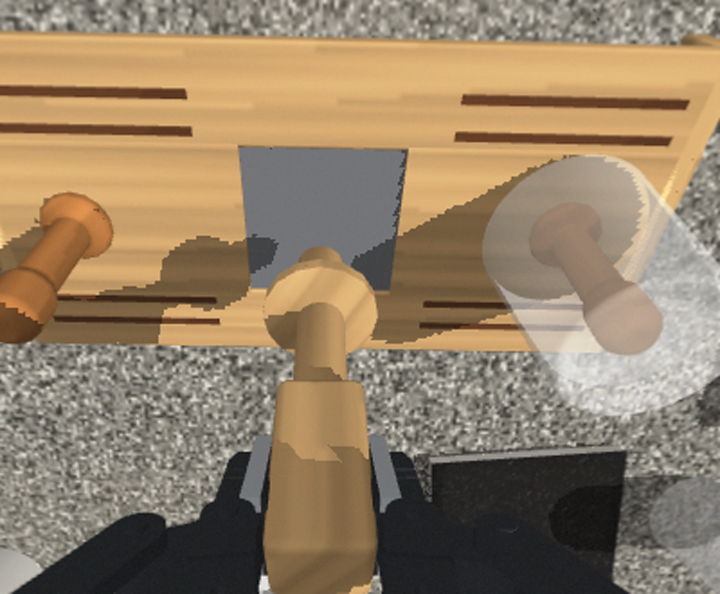

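```bash
python3 - <<'E'
from h import *
c=dict(np.load('pics/w3.npz'))
f=lambda p:(140+(p[0]+.5)/1.8-.5,(p[1]+.5)/1.8-.5)
a=np.radians(25);n=np.array([-np.sin(a),0,np.cos(a)]);O=np.array([622,-141.5,98.])
K=[]
for p in[(239,146),(408,149),(393,291),(250,289)]:
    o,d=ray(c,*f(p));K.append(o+d*(((O-n-o)@n)/(d@n)))
K=np.array(K);print(K.round(1),K.mean(0).round(1)); 
print("yaw y-edges",np.degrees(np.arctan2(*(K[0]-K[1])[:2]*[-1,1])),np.degrees(np.arctan2(*(K[3]-K[2])[:2]*[-1,1])),"x-edges",[np.degrees(np.arctan2((K[i]-K[j])[1],(K[i]-K[j])[0])) for i,j in((0,3),(1,2))], "sizes",[np.linalg.norm(K[i]-K[(i+1)%4]).round(1) for i in range(4)])
s=bot.state();R=Ro.from_rotvec(s["ee_rot"]).as_matrix();P=s["tool_pos"]-19*R[:,2]
y=np.radians(1.5);ob,db=ray(c,*f((320,247)))
for t in(22,25,28):
    b=np.radians(t);h=np.array([np.cos(y),np.sin(y),0]);u=-np.sin(b)*h+np.cos(b)*np.array([0,0,1]);F=P-122.6*u
    e=F+4.5*(np.cos(b)*h+np.sin(b)*np.array([0,0,1])); q=proj(c,e);print(t,F.round(1),[((q[0]-140)*1.8).round(),(q[1]*1.8).round()])
    col=P-(122.6-40)*u+22*(np.cos(b)*h+np.sin(b)*np.array([0,0,1]));q=proj(c,col);print("  collar",[((q[0]-140)*1.8).round(),(q[1]*1.8).round()])
E
```

```text
[[ 657.6 -102.4  113.5]
 [ 658.3 -177.8  113.8]
 [ 589.1 -180.2   81.6]
 [ 588.1 -102.    81.1]] [ 623.3 -140.6   97.5]
yaw y-edges 0.5266960681878122 0.7736703666216783 x-edges [np.float64(-0.3128554292077939), np.float64(1.979327537130569)] sizes [np.float64(75.5), np.float64(76.3), np.float64(78.2), np.float64(76.7)]
22 [ 604.7 -140.6  124.9] [np.float64(321.0), np.float64(262.0)]
  collar [np.float64(321.0), np.float64(272.0)]
25 [ 610.6 -140.4  127.5] [np.float64(321.0), np.float64(249.0)]
  collar [np.float64(321.0), np.float64(263.0)]
28 [ 616.4 -140.3  130.4] [np.float64(321.0), np.float64(236.0)]
  collar [np.float64(321.0), np.float64(254.0)]
```

Panel corners in this view are (239,146), (408,149), (393,291) and (250,289), which put the window centre at about (623,-141) with a yaw near 0.7°. The foot tip edge is at (320,247), so the tilt is about 25.5°. I'll poke along the post's axis.

Request:
send_rows --series '[[[0.3, -0.3, 0.5], 0, 1], [[0.6, -0.34, 1.1], 0, 1], [[1.0, -0.34, 1.8], 0, 1], [[1.3, -0.34, 2.4], 0, 1], [[1.52, -0.34, 2.82], 0, 1], [[1.52, -0.34, 2.82], 0, 1], [[1.52, -0.34, 2.82], 0, 1]]'

```text
clock: 9.15
tool_pos: [573.7, -138.5, 191.1]
ee_rot: [-3.141, -0.04, 0.0]
force: [-0.2, -0.8, -1.9]
width: 25.2
```

Request:
send_rows --series '[[[0.03, 0, 0.06], 0, 1], [[0.06, 0, 0.13], 0, 1], [[0.08, 0, 0.18], 0, 1], [[0.08, 0, 0.18], 0, 1]]'

```text
clock: 9.55
tool_pos: [574.6, -138.5, 189.5]
ee_rot: [3.141, 0.04, 0.0]
force: [-0.8, 0.4, -1.8]
width: 24.8
```

Request:
send_rows --series '[[[0.03, 0, 0.06], 0, 1], [[0.06, 0, 0.13], 0, 1], [[0.08, 0, 0.18], 0, 1], [[0.08, 0, 0.18], 0, 1]]'

```text
clock: 9.95
tool_pos: [575.2, -138.5, 187.5]
ee_rot: [3.141, 0.04, -0.001]
force: [-0.5, -0.6, -1.6]
width: 24.8
```

Request:
send_rows --series '[[[0.03, 0, 0.06], 0, 1], [[0.06, 0, 0.13], 0, 1], [[0.08, 0, 0.18], 0, 1], [[0.08, 0, 0.18], 0, 1]]'

```text
clock: 10.35
tool_pos: [575.6, -138.7, 185.6]
ee_rot: [3.141, 0.039, -0.002]
force: [-2.9, -1.0, 0.6]
width: 24.6
```

Request:
send_rows --series '[[[0.03, 0, 0.06], 0, 1], [[0.04, 0, 0.09], 0, 1], [[0.04, 0, 0.09], 0, 1]]'

```text
clock: 10.65
tool_pos: [575.7, -138.8, 184.9]
ee_rot: [3.141, 0.039, -0.003]
force: [-5.5, -0.9, 3.6]
width: 24.6
```

Request:
send_rows --series '[[[-0.1, 0, -0.2], 0, 1], [[-0.17, 0, -0.36], 0, 1], [[-0.17, 0.4, -0.36], 0, 1], [[-0.17, 0.8, -0.36], 0, 1], [[-0.17, 0.8, -0.36], 0, 1], [[-0.1, 0.8, -0.22], 0, 1], [[-0.05, 0.8, -0.1], 0, 1], [[0, 0.8, 0], 0, 1], [[0, 0.8, 0], 0, 1]]'

```text
clock: 11.55
tool_pos: [575.2, -144.5, 185.3]
ee_rot: [-3.139, -0.042, 0.006]
force: [-10.2, 5.0, 7.3]
width: 24.9
```

Request:
send_rows --series '[[[-0.1, 0, -0.2], 0, 1], [[-0.22, 0, -0.45], 0, 1], [[-0.3, 0, -0.63], 0, 1], [[-0.3, 0, -0.63], 0, 1], [[-0.3, 0, -0.63], 0, 1]]'

```text
clock: 12.05
tool_pos: [574.4, -147.3, 191.6]
ee_rot: [3.141, 0.039, 0.002]
force: [0.5, 0.1, -1.6]
width: 24.9
```

```bash
python3 -c "
from h import *
goto(574,-146.7,185,1.5)
c=bot.capture('wrist');np.savez('pics/w4.npz',**c)
cv2.imwrite('pics/w4.png',cv2.resize(c['pixels'][40:220,210:430],None,fx=3,fy=3,interpolation=cv2.INTER_CUBIC))
"
```

```text
at [ 574.4 -147.3  191.6] yaw 1.41 tilt z [ 1.6e-03 -8.0e-04 -1.0e+00] F [ 0.55  0.12 -1.59] w 24.9 t 12.05
shift cm [-0.035 -0.061  0.659] turn -0.09
```

View pics/w4.png

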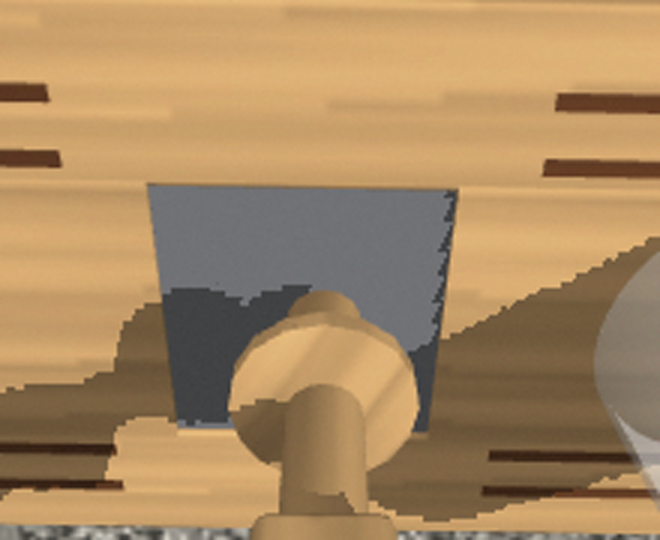

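```bash
cat > m.py <<'E'
from h import *
def meas(name,corn,tip,off,k,axial=122.6):
    c=dict(np.load(name));f=lambda p:(off[0]+(p[0]+.5)/k-.5,off[1]+(p[1]+.5)/k-.5)
    a=np.radians(25);n=np.array([-np.sin(a),0,np.cos(a)]);ex=np.array([np.cos(a),0,np.sin(a)]);O=np.array([623.,-141,98.])
    K=[]
    for p in corn:
        o,d=ray(c,*f(p));K.append(o+d*(((O-n-o)@n)/(d@n)))
    K=np.array(K);C=K.mean(0);print("centre",C.round(1),"sizes",[np.linalg.norm(K[i]-K[(i+1)%4]).round(1) for i in range(4)])
    s=bot.state();R=Ro.from_rotvec(s["ee_rot"]).as_matrix();P=s["tool_pos"]-19*R[:,2];h=R[:,0]*[1,1,0];h/=np.linalg.norm(h)
    Z=np.array([0,0,1]);best=None
    for t in np.arange(15,35,.1):
        b=np.radians(t);u=-np.sin(b)*h+np.cos(b)*Z;F=P-axial*u
        e=proj(c,F+4.5*(np.cos(b)*h+np.sin(b)*Z))-f(tip)
        if best is None or abs(e[1])<best[0]: best=(abs(e[1]),t,F,e)
    _,t,F,e=best;d=F-(C-n)
    print("tilt",round(t,1),"F",F.round(1),"du px",e.round(1),"F in panel x,y,z",np.round([d@ex,d[1],d@n],1))
    return c,C,F
E
python3 -c "
from m import *
meas('pics/w4.npz',[(149,184),(458,188),(430,432),(178,426)],(327,291),(210,40),3)"
```

```text
centre [ 623.8 -140.5   97.3] sizes [np.float64(75.4), np.float64(76.3), np.float64(76.5), np.float64(75.3)]
tilt 26.2 F [ 628.3 -145.8  100.4] du px [-1.1  0.1] F in panel x,y,z [ 5.3 -5.4  2. ]
```

The view shows the panel with corners (149,184), (458,188), (430,432) and (178,426), and the tip edge at (327,291). The contact depth is unclear, so I'll take a reference touch on panel that is certainly rigid, 20 mm to the side.

Request:
send_rows --series '[[[0, 0.5, 0], 0, 1], [[0, 1.0, 0], 0, 1], [[0, 1.5, 0], 0, 1], [[0, 1.5, 0], 0, 1], [[0.04, 1.5, 0.09], 0, 1], [[0.08, 1.5, 0.18], 0, 1], [[0.13, 1.5, 0.27], 0, 1], [[0.17, 1.5, 0.36], 0, 1], [[0.17, 1.5, 0.36], 0, 1], [[0.17, 1.5, 0.36], 0, 1]]'

```text
clock: 13.1
tool_pos: [574.9, -161.9, 190.3]
ee_rot: [3.14, 0.039, -0.002]
force: [-10.8, 0.1, 19.2]
width: 24.9
```

Request:
send_rows --series '[[[0.02, 0, 0.05], 0, 1], [[0.04, 0, 0.09], 0, 1], [[0.04, 0, 0.09], 0, 1], [[0.04, 0, 0.09], 0, 1]]'

```text
clock: 13.5
tool_pos: [575.1, -161.9, 190.3]
ee_rot: [3.14, 0.039, -0.002]
force: [-15.1, 1.2, 26.5]
width: 24.8
```

Request:
send_rows --series '[[[0.02, 0, 0.05], 0, 1], [[0.04, 0, 0.09], 0, 1], [[0.04, 0, 0.09], 0, 1], [[0.04, 0, 0.09], 0, 1]]'

```text
clock: 13.9
tool_pos: [575.2, -162.0, 190.3]
ee_rot: [3.14, 0.039, -0.003]
force: [-18.6, 1.7, 33.3]
width: 24.9
```

Rigid panel is touched at TCP z of about 190.4, so both earlier pokes, which reached z 185, were inside the hole and on its rim. The side forces put the hole centre near panel (0, +1) mm, so I'll go there.

Request:
send_rows --series '[[[-0.17, 0, -0.36], 0, 1], [[-0.34, 0, -0.72], 0, 1], [[-0.34, 0, -0.72], 0, 1], [[-0.5, -0.7, -0.64], 0, 1], [[-0.65, -1.4, -0.56], 0, 1], [[-0.79, -2.1, -0.49], 0, 1], [[-0.79, -2.1, -0.49], 0, 1], [[-0.79, -2.1, -0.49], 0, 1]]'

```text
clock: 14.7
tool_pos: [568.2, -140.2, 190.6]
ee_rot: [3.141, 0.041, -0.0]
force: [0.4, -0.3, -2.0]
width: 24.8
```

Request:
send_rows --series '[[[0.08, 0, 0.18], 0, 1], [[0.17, 0, 0.36], 0, 1], [[0.25, 0, 0.54], 0, 1], [[0.3, 0, 0.64], 0, 1], [[0.3, 0, 0.64], 0, 1], [[0.3, 0, 0.64], 0, 1]]'

```text
clock: 15.3
tool_pos: [571.1, -140.6, 184.2]
ee_rot: [-3.141, -0.04, 0.0]
force: [-0.7, 0.3, -3.0]
width: 24.9
```

Request:
send_rows --series '[[[0.04, 0, 0.09], 0, 1], [[0.08, 0, 0.18], 0, 1], [[0.12, 0, 0.27], 0, 1], [[0.12, 0, 0.27], 0, 1], [[0.12, 0, 0.27], 0, 1]]'

```text
clock: 15.8
tool_pos: [572.4, -140.5, 181.6]
ee_rot: [-3.141, -0.04, 0.0]
force: [-0.1, -0.2, -2.6]
width: 24.8
```

Request:
send_rows --series '[[[0.04, 0, 0.09], 0, 1], [[0.08, 0, 0.18], 0, 1], [[0.12, 0, 0.27], 0, 1], [[0.12, 0, 0.27], 0, 1], [[0.12, 0, 0.27], 0, 1]]'

```text
clock: 16.3
tool_pos: [573.5, -140.5, 178.8]
ee_rot: [-3.141, -0.04, 0.0]
force: [-0.3, 0.5, -2.4]
width: 24.9
```

Request:
send_rows --series '[[[0.08, 0, 0.18], 0, 1], [[0.17, 0, 0.36], 0, 1], [[0.25, 0, 0.54], 0, 1], [[0.34, 0, 0.72], 0, 1], [[0.42, 0, 0.91], 0, 1], [[0.42, 0, 0.91], 0, 1]]' --grip_force 40

```text
clock: 16.9
tool_pos: [577.7, -140.3, 169.4]
ee_rot: [-3.141, -0.04, 0.001]
force: [0.3, -0.8, -1.2]
width: 25.0
```

Request:
send_rows --series '[[[0.08, 0, 0.18], 0, 1], [[0.17, 0, 0.36], 0, 1], [[0.25, 0, 0.54], 0, 1], [[0.34, 0, 0.72], 0, 1], [[0.34, 0, 0.72], 0, 1], [[0.34, 0, 0.72], 0, 1]]'

```text
clock: 17.5
tool_pos: [581.1, -140.3, 162.5]
ee_rot: [-3.141, -0.04, 0.0]
force: [-1.0, 0.6, -1.6]
width: 24.9
```

Request:
send_rows --series '[[[0.08, 0, 0.18], 0, 1], [[0.17, 0, 0.36], 0, 1], [[0.25, 0, 0.54], 0, 1], [[0.34, 0, 0.72], 0, 1], [[0.42, 0, 0.91], 0, 1], [[0.42, 0, 0.91], 0, 1]]'

```text
clock: 18.1
tool_pos: [585.4, -140.1, 153.2]
ee_rot: [-3.141, -0.04, 0.0]
force: [0.2, 0.3, -0.6]
width: 24.7
```

Request:
send_rows --series '[[[0.04, 0, 0.09], 0, 1], [[0.08, 0, 0.18], 0, 1], [[0.11, 0, 0.23], 0, 1], [[0.11, 0, 0.23], 0, 1], [[0.11, 0, 0.23], 0, 1]]'

```text
clock: 18.6
tool_pos: [586.0, -140.1, 152.0]
ee_rot: [3.141, 0.04, -0.001]
force: [-5.0, 1.2, 6.3]
width: 25.1
```

Request:
send_rows --series '[[[0.04, 0, 0.09], 0, 1], [[0.08, 0, 0.18], 0, 1], [[0.08, 0, 0.18], 0, 1], [[0.04, 0, 0.09], 0, 1], [[0, 0, 0], 0, 1], [[0, 0, 0], 0, 5], [[0, 0, 0], 0, 5], [[0, 0, 0], 0, 5], [[0, 0, 0], 0, 5], [[0, 0, 0], 0, 5]]'

```text
clock: 19.6
tool_pos: [586.6, -140.1, 151.1]
ee_rot: [-3.141, -0.04, 0.0]
force: [0.0, -0.5, 0.1]
width: 50.2
```

Request:
send_rows --series '[[[0, 0, -1], 0, 5], [[0, 0, -3], 0, 5], [[0, 0, -6], 0, 5], [[0, 0, -9], 0, 5], [[0, 0, -12], 0, 5], [[0, 0, -14], 0, 5], [[0, 0, -14], 0, 5], [[0, 0, -14], 0, 5]]'

```text
clock: 20.4
tool_pos: [586.5, -140.2, 291.7]
ee_rot: [3.141, 0.04, 0.001]
force: [-0.1, -0.3, -0.4]
width: 50.0
```

```bash
python3 -c "
from h import *
goto(557.6,-142.9,217,1.5)
c=bot.capture('wrist');s=bot.capture('scene')
np.savez('pics/w5.npz',**c)
a=cv2.resize(c['pixels'][40:290,190:440],(500,500),interpolation=cv2.INTER_CUBIC)
b=cv2.resize(s['pixels'][80:280,180:440],(650,500),interpolation=cv2.INTER_CUBIC)[:,:]
cv2.imwrite('pics/c5.png',cv2.resize(np.hstack([a,b]),(800,348)))
th=np.radians(25);n=np.array([-np.sin(th),0,np.cos(th)]);C=np.array([623.8,-139.5,97.3])
print('pred head top centre',proj(c,C+n*106),'scaled',((proj(c,C+n*106)-[190,40])*2*800/1150).round())
"
```

```text
at [ 586.5 -140.2  291.7] yaw 1.45 tilt z [ 9.e-04 -2.e-04 -1.e+00] F [-0.11 -0.28 -0.44] w 50.0 t 20.4
shift cm [-2.902  0.197  7.463] turn -0.05
pred head top centre [316.89641622 210.58320733] scaled [177. 237.]
```

View pics/c5.png

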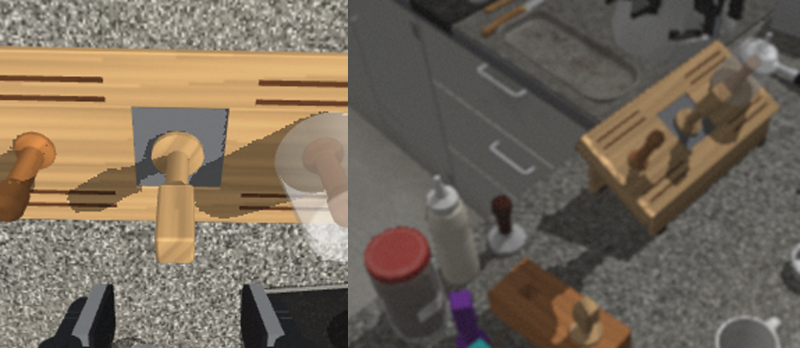

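```bash
python3 -c "
from h import *
c=dict(np.load('pics/w5.npz'))
f=lambda X:((proj(c,X)-[190,40])*2*800/1150).round().tolist()
C=np.array([623.8,-140.5,97.3])
def show(t,lift,ox=0):
  th=np.radians(t);n=np.array([-np.sin(th),0,np.cos(th)]);ex=np.array([np.cos(th),0,np.sin(th)])
  O=C-n*(42-lift)+ex*ox+[0,1,0]
  print(t,lift,ox,'head top +x edge',f(O+148*n+13*ex),'-x edge',f(O+148*n-13*ex),'head foot +x',f(O+93*n+13*ex),'collar top +x',f(O+46*n+22*ex),'-x',f(O+46*n-22*ex))
for a in [(25,0),(25,0,-2),(25,5),(25,10),(28,0),(28,5)]: show(*a)
th=np.radians(25);ex=np.array([np.cos(th),0,np.sin(th)])
print([f(C+ex*sx*38+np.array([0,sy*38,0])) for sx in(1,-1) for sy in(1,-1)])
cv2.imwrite('pics/w6.png',cv2.resize(c['pixels'][95:235,250:390],(560,560),interpolation=cv2.INTER_CUBIC))
"
```

```text
25 0 0 head top +x edge [177.0, 222.0] -x edge [176.0, 251.0] head foot +x [178.0, 171.0] collar top +x [179.0, 128.0] -x [178.0, 173.0]
25 0 -2 head top +x edge [177.0, 225.0] -x edge [176.0, 253.0] head foot +x [178.0, 174.0] collar top +x [179.0, 130.0] -x [178.0, 175.0]
25 5 0 head top +x edge [177.0, 228.0] -x edge [176.0, 257.0] head foot +x [178.0, 175.0] collar top +x [179.0, 131.0] -x [177.0, 177.0]
25 10 0 head top +x edge [177.0, 233.0] -x edge [176.0, 263.0] head foot +x [178.0, 179.0] collar top +x [179.0, 134.0] -x [177.0, 180.0]
28 0 0 head top +x edge [177.0, 229.0] -x edge [176.0, 256.0] head foot +x [178.0, 175.0] collar top +x [179.0, 129.0] -x [178.0, 173.0]
28 5 0 head top +x edge [177.0, 235.0] -x edge [176.0, 262.0] head foot +x [178.0, 179.0] collar top +x [179.0, 132.0] -x [177.0, 176.0]
[[132.0, 105.0], [230.0, 108.0], [136.0, 184.0], [220.0, 187.0]]
```

View pics/w6.png

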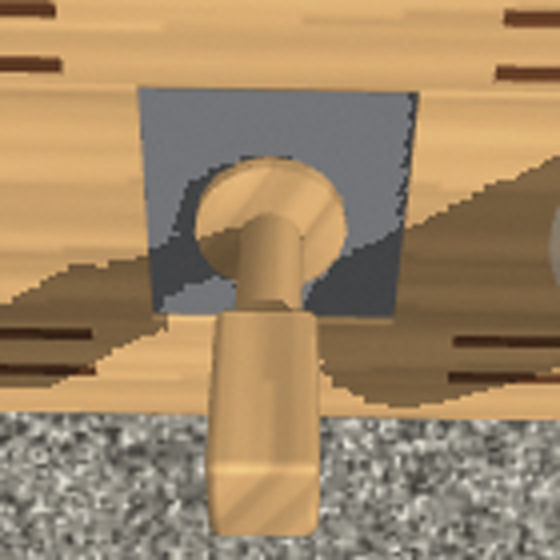

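```bash
python3 - <<'E'
from h import *
from scipy.optimize import least_squares
c=dict(np.load('pics/w5.npz'));C=np.array([623.8,-140.5,97.3]);ey=np.array([0,1,0.])
raw=lambda p:np.array([250+(p[0]+.5)/4-.5,95+(p[1]+.5)/4-.5])
a=np.radians(25);e0=np.array([np.cos(a),0,np.sin(a)])
cor=[(139,88),(418,93),(395,318),(155,315)];sg=[(1,1),(1,-1),(-1,-1),(-1,1)]
bias=np.mean([raw(p)-proj(c,C+e0*38*s[0]+ey*38*s[1]) for p,s in zip(cor,sg)],0);print("bias",bias)
g=lambda O,n,e,l,x,y:O+l*n+x*e+y*ey
obs=[(148,13,13,(210,470)),(148,13,-13,(319,470)),(148,-13,13,(213,535)),(148,-13,-13,(317,535)),(93,13,13,(219,311)),(93,13,-13,(317,311)),(46,22,0,(271,157)),(46,0,22,(196,223)),(46,0,-22,(346,220))]
def res(v):
    t=np.radians(v[0]);n=np.array([-np.sin(t),0,np.cos(t)]);e=np.array([np.cos(t),0,np.sin(t)])
    m=np.array([-np.sin(a),0,np.cos(a)])
    # point on axis crossing deck plane at (v2,v3) ; v1 = lift
    O=C+e0*v[2]+ey*v[3]-n*(42-v[1])
    return np.concatenate([proj(c,g(O,n,e,l,x,y))+bias-raw(p) for l,x,y,p in obs])
for fix in (None,25):
    f=(lambda v:res(v)) if fix is None else (lambda v:res(np.r_[25,v[1:]]))
    r=least_squares(f,[25,0,0,0]);print(fix,r.x.round(2),"rms",np.sqrt(np.mean(r.fun**2)).round(2));print(r.fun.reshape(-1,2).round(1).tolist())
E
```

```text
bias [-0.16735302  0.47276716]
None [34.31 -8.06 -6.61  1.67] rms 0.82
[[-0.1, 0.5], [0.4, 1.2], [-0.3, -0.5], [-0.5, 0.1], [0.1, -1.9], [0.3, -1.3], [0.3, 1.5], [0.2, -0.7], [-0.4, 1.0]]
25 [25.   14.13  3.08  1.73] rms 2.42
[[-2.0, -3.5], [2.5, -2.7], [-2.2, 1.6], [1.3, 2.3], [-1.0, -3.3], [1.5, -2.7], [0.2, 2.5], [-1.2, 3.1], [0.8, 4.8]]
```

The wrist view shows the collar on the panel near (271,220), with the head top at rows 470–535. My fit of the tilt is poorly conditioned, so I'll check from another viewpoint, looking more along the post's axis, and in the scene view.

Request:
send_rows --series '[[[-3, 0, 0], 0, 5], [[-7, 0, 0], 0, 5], [[-11, 0, 0], 0, 5], [[-12, 0, 0], 0, 5], [[-12, 0, 0], 0, 5], [[-12, 0, 0], 0, 5]]'

```text
clock: 21.1
tool_pos: [467.4, -143.0, 291.0]
ee_rot: [-3.141, -0.04, -0.001]
force: [0.6, -0.1, -0.3]
width: 50.0
```

```bash
python3 - <<'E'
from h import *
c=bot.capture('wrist');s=bot.capture('scene');np.savez('pics/w7.npz',**c);np.savez('pics/s7.npz',**s)
a=np.radians(25);n=np.array([-np.sin(a),0,np.cos(a)]);C=np.array([623.8,-140.5,97.3])
q=proj(c,C+40*n);k=proj(s,C+40*n);print(q,k)
x,y=int(q[0])-60,max(0,int(q[1])-70);X,Y=int(k[0])-40,int(k[1])-50;print(x,y,X,Y)
A=cv2.resize(c['pixels'][y:y+150,x:x+120],(480,600),interpolation=cv2.INTER_CUBIC);B=cv2.resize(s['pixels'][Y:Y+150,X:X+80],(320,600),interpolation=cv2.INTER_CUBIC)
cv2.imwrite('pics/c7.png',np.hstack([A,B]))
E
```

```text
[319.05497027  41.67779075] [381.24503719 141.79492719]
259 0 341 91
```

View pics/c7.png

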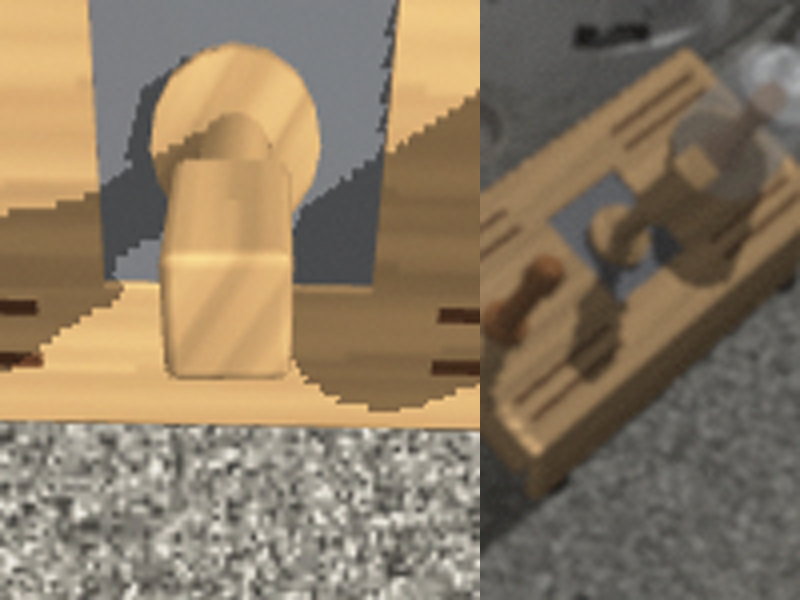

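```bash
python3 - <<'E'
from h import *
from scipy.optimize import least_squares
ey=np.array([0,1,0.]);a=np.radians(25);e0=np.array([np.cos(a),0,np.sin(a)]);n0=np.array([-np.sin(a),0,np.cos(a)])
C=np.array([623.8,-140.5,97.3])
V=[(dict(np.load('pics/w5.npz')),(250,95),[((1,1),(139,88)),((1,-1),(418,93)),((-1,-1),(395,318)),((-1,1),(155,315))],
 [(148,13,13,(210,470)),(148,13,-13,(319,470)),(148,-13,13,(213,535)),(148,-13,-13,(317,535)),(93,13,13,(219,311)),(93,13,-13,(317,311)),(46,22,0,(271,157)),(46,0,22,(196,223)),(46,0,-22,(346,220))]),
(dict(np.load('pics/w7.npz')),(259,0),[((-1,1),(105,283)),((-1,-1),(372,287))],
 [(148,13,13,(163,257)),(148,13,-13,(292,257)),(148,-13,13,(165,378)),(148,-13,-13,(291,378)),(93,13,13,(175,160)),(93,13,-13,(287,161)),(46,22,0,(237,42)),(46,0,22,(150,140)),(46,0,-22,(321,140))])]
raw=lambda p,o:np.array([o[0]+(p[0]+.5)/4-.5,o[1]+(p[1]+.5)/4-.5])
def prep(c,o,cor,obs):
    b=np.mean([raw(p,o)-proj(c,C+e0*38*s[0]+ey*38*s[1]) for s,p in cor],0);print("bias",b.round(2));return b
B=[prep(*v) for v in V]
def res(v,ids):
    t=np.radians(v[0]);n=np.array([-np.sin(t),0,np.cos(t)]);e=np.array([np.cos(t),0,np.sin(t)])
    O=C+e0*v[2]+ey*v[3]-n*(42-v[1]);out=[]
    for i in ids:
        c,o,_,obs=V[i]
        out+=[proj(c,O+l*n+x*e+y*ey)+B[i]-raw(p,o) for l,x,y,p in obs]
    return np.concatenate(out)
for ids in([0],[1],[0,1]):
    r=least_squares(res,[25,0,0,0],args=(ids,));print(ids,"tilt,lift,x,y",r.x.round(2),"rms",np.sqrt(np.mean(r.fun**2)).round(2))
    for L in (0,10):
        r=least_squares(lambda v:res([25,L,v[0],v[1]],ids),[0,0]);print("  tilt25 lift",L,r.x.round(2),np.sqrt(np.mean(r.fun**2)).round(2))
r=res([25,0,-3,1],[0,1]).reshape(-1,2).round(1).tolist();print(r)
E
```

```text
bias [-0.17  0.47]
bias [-0.18  1.05]
[0] tilt,lift,x,y [34.31 -8.06 -6.61  1.67] rms 0.82
  tilt25 lift 0 [-8.53  1.69] 2.93
  tilt25 lift 10 [-0.32  1.72] 2.48
[1] tilt,lift,x,y [ 31.56 -11.65  -4.59   2.01] rms 0.8
  tilt25 lift 0 [-7.7   1.89] 3.7
  tilt25 lift 10 [-5.01  1.8 ] 3.47
[0, 1] tilt,lift,x,y [30.81  1.15 -0.73  1.81] rms 1.15
  tilt25 lift 0 [-7.93  1.81] 3.35
  tilt25 lift 10 [-3.73  1.76] 3.41
[[-0.1, -9.7], [2.5, -8.9], [-0.5, -5.4], [1.4, -4.7], [0.4, -6.7], [1.6, -6.0], [0.9, 0.9], [0.3, 0.9], [0.6, 2.6], [0.3, -13.4], [3.0, -12.4], [0.4, -8.3], [1.2, -7.4], [0.9, -6.7], [2.2, -6.1], [0.8, 1.6], [0.8, 1.6], [0.4, 2.8]]
```

Joint fit of both views: the collar is down on the panel (lift about 1 mm), but the post leans about 5° too far downhill. Its centre of mass is almost over the collar's lower edge, so it rocked when released. I'll right it by pushing the head uphill with closed fingertips.

Request:
send_rows --series '[[[2, -0.1, 0], 0, 3], [[5, -0.2, 1], 0, 0], [[6, -0.3, 4], 0, 0], [[6.3, -0.3, 7], 0, 0], [[6.3, -0.3, 10], 0, 0], [[6.3, -0.3, 11.8], 0, 0], [[6.3, -0.3, 11.8], 0, 0], [[6.3, -0.3, 11.8], 0, 0]]' --grip_force 20

```text
clock: 22.0
tool_pos: [530.3, -138.4, 173.2]
ee_rot: [-3.141, -0.041, 0.0]
force: [0.7, 0.5, -0.1]
width: 0.1
```

Request:
send_rows --series '[[[0.3, 0, 0], 0, 0], [[0.6, 0, 0], 0, 0], [[0.9, 0, 0], 0, 0], [[1.1, 0, 0], 0, 0], [[1.1, 0, 0], 0, 0]]'

```text
clock: 22.5
tool_pos: [540.9, -138.3, 173.5]
ee_rot: [3.141, 0.04, 0.001]
force: [0.4, -0.5, 0.9]
width: 0.1
```

Request:
send_rows --series '[[[0.2, 0, 0], 0, 0], [[0.4, 0, 0], 0, 0], [[0.6, 0, 0], 0, 0], [[0.6, 0, 0], 0, 0]]'

```text
clock: 22.9
tool_pos: [546.6, -138.1, 173.2]
ee_rot: [-3.141, -0.04, -0.0]
force: [0.1, -0.5, -1.0]
width: -0.1
```

Request:
send_rows --series '[[[0.15, 0, 0], 0, 0], [[0.3, 0, 0], 0, 0], [[0.3, 0, 0], 0, 0], [[0.3, 0, 0], 0, 0]]'

```text
clock: 23.3
tool_pos: [549.5, -138.1, 173.2]
ee_rot: [3.141, 0.04, 0.0]
force: [0.6, 0.3, -1.2]
width: 0.0
```

Request:
send_rows --series '[[[0.15, 0, 0], 0, 0], [[0.3, 0, 0], 0, 0], [[0.3, 0, 0], 0, 0], [[0.3, 0, 0], 0, 0]]'

```text
clock: 23.7
tool_pos: [552.5, -138.0, 173.2]
ee_rot: [3.141, 0.04, 0.0]
force: [1.0, -0.6, 0.8]
width: 0.2
```

Request:
send_rows --series '[[[0.15, 0, 0], 0, 0], [[0.3, 0, 0], 0, 0], [[0.3, 0, 0], 0, 0], [[0.3, 0, 0], 0, 0]]'

```text
clock: 24.1
tool_pos: [554.7, -138.1, 173.1]
ee_rot: [3.141, 0.039, -0.002]
force: [-5.2, -1.1, 4.0]
width: 0.1
```

Request:
send_rows --series '[[[0.1, 0, 0], 0, 0], [[0.2, 0, 0], 0, 0], [[0.2, 0, 0], 0, 0], [[0.2, 0, 0], 0, 0]]'

```text
clock: 24.5
tool_pos: [555.0, -138.3, 173.2]
ee_rot: [3.141, 0.039, -0.007]
force: [-10.2, 0.7, 8.6]
width: 0.2
```

Request:
send_rows --series '[[[-0.1, 0, 0], 0, 0], [[-0.2, 0, 0], 0, 0], [[-0.3, 0, 0], 0, 0], [[-0.4, 0, 0], 0, 0], [[-0.5, 0, 0], 0, 0], [[-0.8, 0, 0], 0, 0], [[-1.5, 0, 0], 0, 0], [[-2.5, 0, 0], 0, 0], [[-2.5, 0, -4], 0, 0], [[-4, 0, -8], 0, 0], [[-7, 0, -11.8], 0, 0], [[-8.7, 0, -11.8], 0, 0], [[-8.7, 0, -11.8], 0, 5], [[-8.7, 0, -11.8], 0, 5], [[-8.7, 0, -11.8], 0, 5]]'

```text
clock: 26.0
tool_pos: [470.5, -139.9, 290.5]
ee_rot: [-3.141, -0.04, 0.001]
force: [0.7, 0.4, -0.1]
width: 43.1
```

```bash
python3 - <<'E'
from h import *
c=bot.capture('wrist');np.savez('pics/w8.npz',**c);s=bot.capture('scene');np.savez('pics/s8.npz',**s);o=dict(np.load('pics/w7.npz'))
print(np.round(-c['R'].T@c['t'],1),np.round(-o['R'].T@o['t'],1))
A=cv2.resize(c['pixels'][0:150,259:359],(400,600),interpolation=cv2.INTER_CUBIC);B=cv2.resize(o['pixels'][0:150,259:359],(400,600),interpolation=cv2.INTER_CUBIC)
cv2.imwrite('pics/c8.png',np.hstack([A,B]))
d=cv2.absdiff(s['pixels'],dict(np.load('pics/s7.npz'))['pixels']).max(2); ys,xs=np.where(d[110:190,340:420]>25);print(len(xs))
E
```

```text
[ 547.7 -137.9  432.9] [ 544.4 -141.   433.6]
169
```

View pics/c8.png

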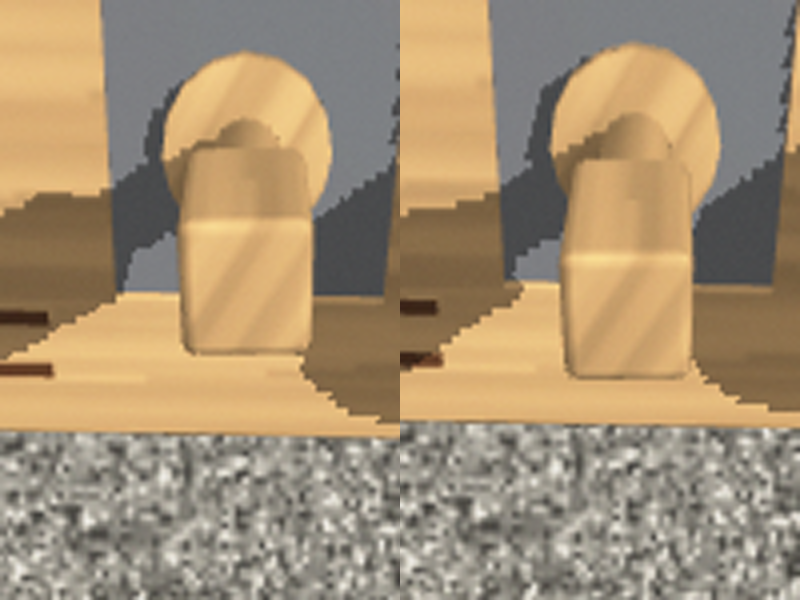

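The last view shows that the post moved: the head has come back uphill and stayed there, with the top at rows 218–353 against 257–378 before. I'll refit it numerically.

```bash
python3 - <<'E'
from h import *
from scipy.optimize import least_squares
ey=np.array([0,1,0.]);a=np.radians(25);e0=np.array([np.cos(a),0,np.sin(a)]);C=np.array([623.8,-140.5,97.3])
c=dict(np.load('pics/w8.npz'))
obs=[(148,13,13,(182,218)),(148,13,-13,(312,217)),(148,-13,13,(184,353)),(148,-13,-13,(311,353)),(93,13,13,(189,149)),(93,13,-13,(305,149)),(46,22,0,(247,52)),(46,0,22,(162,145)),(46,0,-22,(332,145))]
raw=lambda p:np.array([259+(p[0]+.5)/4-.5,(p[1]+.5)/4-.5])
b=np.mean([raw(p)-proj(c,C+e0*38*s[0]+ey*38*s[1]) for s,p in [((-1,1),(118,291)),((-1,-1),(385,295))]],0);print(b)
def res(v):
    t=np.radians(v[0]);n=np.array([-np.sin(t),0,np.cos(t)]);e=np.array([np.cos(t),0,np.sin(t)])
    O=C+e0*v[2]+ey*v[3]-n*(42-v[1])
    return np.concatenate([proj(c,O+l*n+x*e+y*ey)+b-raw(p) for l,x,y,p in obs])
r=least_squares(res,[25,0,0,0]);print(r.x.round(2),np.sqrt(np.mean(r.fun**2)))
for L in(-5,0,5,10):
    r=least_squares(lambda v:res([v[0],L,v[1],v[2]]),[25,0,0]);print(L,r.x.round(2),np.sqrt(np.mean(r.fun**2)).round(2))
E
```

```text
[0.28970008 0.29833311]
[ 26.48 -11.3   -3.61   2.03] 0.9152418139195863
-5 [26.05 -2.26  2.05] 0.99
0 [25.71 -1.26  2.05] 1.14
5 [25.37 -0.33  2.06] 1.35
10 [25.02  0.55  2.07] 1.61
```

```bash
python3 - <<'E'
from h import *
s=bot.capture('scene')['pixels'];o=dict(np.load('pics/s8.npz'))['pixels'];z=dict(np.load('pics/scene0.npz'))['pixels']
D=lambda a,b,r:int((cv2.absdiff(a,b).max(2)[r[0]:r[1],r[2]:r[3]]>25).sum())
print("post now vs 0.1s ago",D(s,o,(110,190,340,420)),"jar",D(s,z,(205,280,185,235)),"tamper",D(s,z,(190,225,258,276)),"short",D(s,z,(245,285,305,330)))
print(bot.job_done())
E
```

```text
post now vs 0.1s ago 0 jar 0 tamper 10 short 452
the job is handed in; nothing more can be done
None
```

I took the tall post out of the stand, tilted it about 25° in the grip against the stand hole's edge, and seated it in the socket. It is released, and the job was handed in at about 26 s on the robot's clock.

- **Finding the socket:** two pokes sank past the panel height set by a reference touch about 20 mm to the side, and their side forces gave the hole's centre. The post then went in freely and stopped firmly at about 39–40 mm, where its collar should meet the panel.
- **Lean after release:** the post rocked about 6° downhill when I let go. I pushed its head back upright with the closed fingertips until it stopped firmly, then backed away.
- **Last checks:** with the collar assumed on the panel, the post measured about 25.7° tilt (nominal 25°), and it did not move between the last two scene pictures. My camera fit gives the tilt well but the depth poorly: left free, it returned an impossible -11 mm. Full depth therefore rests on the contact at insertion and the collar looking flush.
- **Bystanders:** in the last picture the jar's area was unchanged and the tamper's nearly so (10 pixels).
- **Unresolved:** the short post's area differed from the first picture by 452 of 1000 pixels, and I did not follow this up. The likely cause is the arm's shadow, since a picture taken after the release still shows it in the stand and the gripper never went near it.

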